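# Seat the bench block in the clamp and hold the ratchet lever at the fourth click

### The arm

A 6-joint arm with a two-finger parallel gripper is mounted at the origin on a cart in front of the work surface, level with it; the furniture and walls round the work are solid. World frame = base frame: x ahead of the robot, y to its left, z up, the work surface at z = 0. Lengths are in m, angles in rad, forces in N, time in s.
With the tool pointing down it reaches from about 0.35 to 0.775 m from the base axis. Payload 7.3 kg.
Tool frame: the origin (TCP) lies at the very end of the fingers, on their centre line; the grasp point (between the pads) lies 19 mm behind it (r.tcp_to_grasp is the distance from the TCP to the grasp point, in m); z points along the fingers, y is the line along which they close (so a half turn about z gives the same grasp; the last joint's range is limited). The gripper opens to 92 mm and grips with 3 to 60 N. Pads are 19 mm wide; open, the fingers measure 130 mm over their backs; the gripper's body (75 mm by 190 mm) begins 47 mm behind the grasp point.
Start: joints at [0.99, 0.342, 1.524, -0, 1.275, -0.146], TCP at [0.221, 0.476, 0.227] pointing down, gripper open.
Joint ranges: [-2.53, 2.53], [-0.77, 2.02], [0.04, 2.7], [-1, 4.14], [0.28, 2.66], [-3.11, 3.11]. Speed limits (rad/s): [2.57, 2.57, 3.14, 3.14, 3.14, 3.14].

### API

Orientations are given as a 3x3 rotation matrix whose columns are the frame's x, y, z axes.
In Python, from station import r gives the robot as it stands.
- The arm moves only by the tool play_rows, never from a script. Its argument "series" is a list that holds one entry, the list of rows, each a list of 6 numbers: the shift along the tool's x, y, z in units of 0.75 m (1.0 is 0.75 m), then the turn, a rotation vector about the tool's x, y, z in units of 180 degrees (1.0 is 180 degrees). A call has exactly 8 rows; each row is the pose to reach, as a shift and turn from the pose commanded when the call began, along the tool's axes at that moment, turning the shorter way round; what a row does not reach only later rows make up. A row lasts 1/12 s, in which the tool goes at most 41.7 mm and 7.16 degrees, less where a joint would pass 70% of its speed; a pose out of reach is approached as far as the arm can. A call with a number of a shift or a turn outside -1 to 1 is refused whole. A call with a gripper value outside its range is refused whole. "gripper" is the opening, from 0 (shut) to 1 (fully open), set as the call begins (left out, the last holds). The fingers move at their own pace and stop on an object; "newtons" is the grip in N (left out, the last holds). Time passes only in rows, so rows that repeat a pose let the fingers close, or fill a call up. It gives the time, the measured TCP pose, the force, the opening and the grip force at its end, in the units of the state.
- r.state(): the state, without advancing time (a new reading comes with each control period).
- r.grab_frame(name): name is "scene" or "top" or "wrist"; returns a dict with "image" (400x640x3 uint8, red, green, blue), "mtx" (3x3 intrinsics, pixels), "D" ([k1, k2, p1, p2, k3] as OpenCV has them; the pictures are not rectified), "extrinsics" (4x4, takes a point from camera to world coordinates). Camera axes: x right, y up, looking along -z (the intrinsics and any distortion apply to the point x, -y, -z); pixel columns grow to the right and rows downward; lengths in m; the calibration is good to about 2 mm. A picture is of the moment at which its call begins. There is no depth.
- r.sign_off(): hands the job in; it is judged then, once.
The state is a dict: "t": time; "joint_pos": joint angles; "joint_velocities": joint speeds; "effort": joint torques, N m; "tool_pos": TCP position; "tcp_rot": TCP orientation; "wrist_force": force on the tool from outside, world axes, zero at the start; "ft_torque": the same for the moment, N m; "width": finger opening in m; "grip_force": force on a finger pad.
Only numpy, scipy, OpenCV 4.12 (cv2) and the standard library are available. Lean on these libraries where they do the work, as an engineer would, in place of code of your own. Each camera call takes 0.05 s, during which the arm holds its last target. There are 200 camera calls.

### The job

Lay the loose steel bench block squarely on the bed of the blue clamp fixture, between jaw and fence, and press it down until it sits level and flat on the bed with the stiff brass pin under it pushed home. Then draw the red-knobbed lever round from its rest, counting the clicks you feel, to the fourth click and not beyond, so that the jaw takes hold of the block. The lever springs back if it is let go, so finish while still holding its knob there at the fourth click; leave the flux jar, lighter and tweezers where they are.

Things in the scene. Friction and masses are not known exactly. Their poses are not given: they have to be found in the camera images.
- block: Loose ground steel block, 67 x 67 mm, 16 mm thick, 0.44 kg, lying flat on the bench at the start. Origin: centre of its underside; z up, x and y along its sides (square, so quarter turns are equal).
- nest (a point): Centre of the top of the clamp's steel bed (52 mm in x, 70 in y), 22 mm above the bench; axes as fixture. Fence face at y = -37 mm, brass jaw face at y = +37 mm with the lever at rest; both reach 12 mm above the bed at most. The x sides are open: carry the block in by those; it overhangs the bed 7 mm there. Block home: its underside is at this height.
- pin_top (a point): Top of the round brass seating pin, 8 mm in diameter, in the bed at nest x = +16 mm, y = 0, at first 5 mm above the bed. It is stiff (about 7 N), has no spring and stays where it is pushed, down to flush. The block's weight does not push it down: laid on the bed, the block at first leans with its +x side high.
- fixture: Blue base plate of the clamp, fixed to the bench: 140 mm in x, 230 mm in y, 10 mm thick. Origin: on the bench, 5 mm from the plate's middle towards -y; z up, x away from the robot when unturned. Carries bed, fence and jaw (-y half) and the lever's grey round hub (+y half, 52 mm wide, 34 mm high).
- lever_arm: The whole lever: steel arm 14 mm wide with the red knob on its end. Origin: on its upright turning axis, 40 mm above the bench (middle of its 9 mm thickness), at nest y = +115 mm; z up, turns with the lever and has the fixture's axes at rest. The knob's axis goes round it on a circle of 90 mm radius.
- knob (a point): Upright red round knob on the lever's end, 18 mm in diameter, 40 mm tall. This point: centre of its foot, 45 mm above the bench, on top of the lever end (22 mm wide). A spring always drives it back, with about 3 N at rest to 4 N at the far end; the clicks add or take 2 N (see lever), so about 6 N at most.
- lever (a joint): Lever angle, rad: 0 at rest, where it points 120 degrees from the fixture's x axis towards its y; grows anticlockwise from above (knob first comes to the robot), stop at 1.3. Clicks every 0.2 (18 mm at the knob), the fourth at 0.8 (yellow mark on the plate by the hub). Drag peaks 0.15 before each click's seat, drops 4 N to its least 0.05 before it, then climbs.
- clamp_jaw: Sprung brass jaw on the +y side of the nest, 40 mm in x, 12 mm thick, reaching 5.5 to 21.5 mm above its origin. Origin: on its face towards the block, 6 mm below the bed's top. The lever drives it towards the fence by 2.5 mm a click; its spring gives 1.2 N per mm once the block is against the fence.
- flux_jar: Bystander: small round jar with a clear upper part, 47 mm in diameter, 35 mm high. Origin: centre of underside.
- lighter: Bystander: black gas lighter with a blue button, 25 x 88 x 12 mm, lying flat. Origin: centre of underside.
- tweezers: Bystander: steel tweezers, 147 x 31 x 9 mm, lying flat. Origin: centre of underside.

How it is judged:
On the way, in this order (a step that is already met when the one before it is completed fails the run):
1. the block lies level and flat on the bed between jaw and fence, the lever still at rest (x of block in the frame of nest between -0.01 and 0.01 m and y of block in the frame of nest between -0.006 and 0.006 m and z of block in the frame of nest between -0.002 and 0.002 m and angle between block's own z axis and vertical below 0.03 rad and value of joint lever below 0.08 rad), for 0.2 s.
2. the lever is drawn to its fourth click and held by the knob (value of joint lever between 0.73 and 0.88 rad and contact force between the fingers and lever_arm above 0.5 N), for 0.3 s.
At the end, for the whole second after the job is handed in: Finishes holding: fingers press on the lever (>0.5 N), lever steady at the fourth click (0.73 to 0.88 rad), jaw presses the block (>0.5 N); block on the bed within 10 mm (nest x) and 6 mm (y) of its centre, underside within 2 mm of the bed top, tilt under 0.03 rad (all of step 2 and x of block in the frame of nest between -0.01 and 0.01 m and y of block in the frame of nest between -0.006 and 0.006 m and z of block in the frame of nest between -0.002 and 0.002 m and angle between block's own z axis and vertical below 0.03 rad and contact force between clamp_jaw and block above 0.5 N and velocity of joint lever between -0.15 and 0.15 rad/s); the arm keeps its last pose, push and grip.
It fails at once if the lever is taken past the fourth click (over 0.95 rad) (value of joint lever above 0.95 rad).
It fails at once if the flux jar, lighter or tweezers are moved by more than 30 mm (distance of any of flux_jar, lighter, tweezers from where it was at the start of the episode above 0.03 m).
It also fails if it takes over 69 s, if anything falls off the work surface, if the arm or the gripper's body presses on something with over 40 N, if the wrist force passes 120 N, or if a joint passes its speed limit or range.

## Working session

There is one attempt and no reset: what is moved stays moved. The work goes in short steps, Python scripts to look and compute and a tool call to move; the robot and the scene stay as the last step left them, time stands still between calls to the robot, and variables do not carry over. Pictures are saved under pics/ and viewed, at most 10 in all, crops included, and the job is handed in when it is done.

Besides the shell and the picture viewer there is one more tool, called after "Request:" in YAML: its name, and indented under it one key for each argument. play_rows: Moves the arm, as the interface text tells. Its arguments: {"type":"object","properties":{"series":{"type":"array","items":{"type":"array","items":{"type":"array","items":{"type":"number","minimum":-1,"maximum":1}}}},"gripper":{"type":"number"},"newtons":{"type":"number"}},"required":["series"]}

```bash
mkdir -p pics
cat > h.py <<'E'
import numpy as np,cv2
from station import r
def grab(n,f=None):
    d=r.grab_frame(n)
    if f: cv2.imwrite('pics/'+f,d['image'][:,:,::-1])
    return d
def ray(d,uv):
    uv=np.array(uv,float).reshape(-1,1,2)
    p=cv2.undistortPoints(uv,np.array(d['mtx']),np.array(d['D'])).reshape(-1,2)
    E=np.array(d['extrinsics']); v=np.c_[p[:,0],-p[:,1],-np.ones(len(p))]@E[:3,:3].T
    return E[:3,3],v
def plane(d,uv,z):
    o,v=ray(d,uv); return o+v*((z-o[2])/v[:,2])[:,None]
def proj(d,P):
    E=np.array(d['extrinsics']); q=(np.array(P,float).reshape(-1,3)-E[:3,3])@E[:3,:3]
    q=q*[1,-1,-1]
    return cv2.projectPoints(q,np.zeros(3),np.zeros(3),np.array(d['mtx']),np.array(d['D']))[0].reshape(-1,2)
E
python3 - <<'E'
from h import *
for n in('top','scene'):
    d=grab(n,n+'0.png'); print(n,np.round(d['extrinsics'],3).tolist(),d['D'])
s=r.state();print(s['t'],np.round(s['tool_pos'],4),np.round(s['tcp_rot'],3).tolist(),s['width'],s['wrist_force'])
E
```

```text
top [[-0.01, 0.986, -0.164, 0.337], [-1.0, -0.009, 0.004, -0.003], [0.002, 0.164, 0.986, 1.253], [0.0, 0.0, 0.0, 1.0]] [-0.07060339  0.          0.          0.          0.        ]
scene [[0.657, 0.504, -0.561, 0.02], [-0.754, 0.429, -0.497, -0.432], [-0.01, 0.75, 0.662, 0.639], [0.0, 0.0, 0.0, 1.0]] [-0.05906128  0.          0.          0.          0.        ]
0.1 [0.2209 0.4759 0.2261] [[-0.907, 0.421, -0.001], [0.421, 0.907, -0.001], [0.0, -0.001, -1.0]] 0.09168781996441486 [0.29318243 0.81879503 0.21118155]
```

View pics/top0.png

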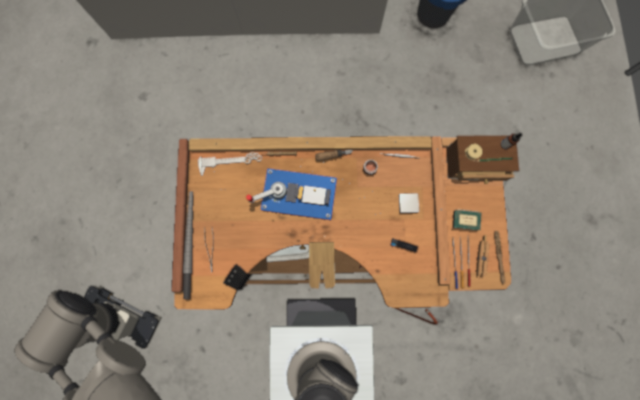

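View pics/scene0.png

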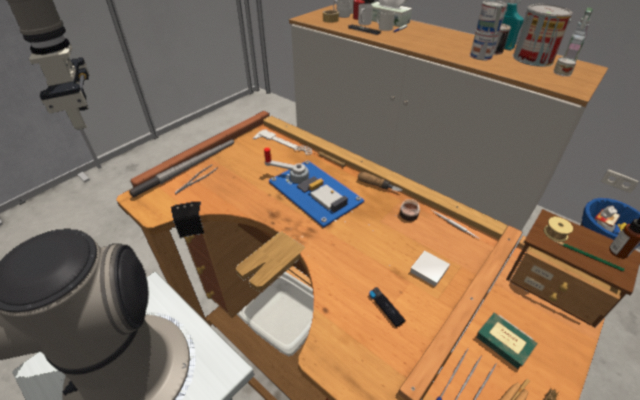

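The top view shows the block at (409,203), the blue plate around (300,194) and the knob at (250,198). The lighter is at (404,245), the jar at (370,168) and the tweezers at (209,250). In the scene view the block is at (430,268).

```bash
cat >> h.py <<'E'
def mask(d,what):
    h=cv2.cvtColor(d['image'],cv2.COLOR_RGB2HSV); 
    if what=='blue': return cv2.inRange(h,(105,140,60),(125,255,255))
    if what=='red': return cv2.inRange(h,(0,190,110),(4,255,255))|cv2.inRange(h,(174,170,100),(180,255,255))
    if what=='white': return cv2.inRange(h,(0,0,150),(180,50,255))
def blobs(m,roi=None,amin=8):
    if roi: 
        k=np.zeros_like(m);x0,y0,x1,y1=roi;k[y0:y1,x0:x1]=255;m=m&k
    c=cv2.findContours(m,cv2.RETR_EXTERNAL,cv2.CHAIN_APPROX_NONE)[0]
    return sorted([k for k in c if cv2.contourArea(k)>=amin],key=cv2.contourArea,reverse=True)
E
python3 - <<'E'
from h import *
d=grab('top'); s=grab('scene')
for dd,n,roib,roip,roik in((d,'top',(385,180,435,225),(255,160,345,225),(235,185,262,210)),(s,'scene',(400,240,460,295),(260,155,370,230),(255,140,280,170))):
    for w,roi,z in(('white',roib,.016),('blue',roip,.01),('red',roik,.085)):
        for c in blobs(mask(dd,w),roi)[:2]:
            R=cv2.minAreaRect(c); bx=cv2.boxPoints(R); P=plane(dd,bx,z)
            print(n,w,np.round(R[0],1),np.round(R[1],1),'ctr',np.round(plane(dd,[R[0]],z)[0],4),'corners',np.round(P[:,:2],3).tolist(),'sides',np.round(np.linalg.norm(np.diff(P,axis=0),axis=1),3))
for n,uv,z in(('jar',(370,168),.03),('lighter',(404,245),.01),('tweez',(209,250),.005),('hub',(279,190),.034)): print(n,np.round(plane(d,[uv],z)[0],3))
E
```

```text
top white [408.5 203. ] [18. 19.] ctr [ 0.5314 -0.2873  0.016 ] corners [[0.561, -0.258], [0.56, -0.32], [0.502, -0.317], [0.503, -0.255]] sides [0.062 0.059 0.061]
top blue [298.5 193.8] [68.3 40. ] ctr [0.5659 0.0663 0.01  ] corners [[0.517, 0.184], [0.648, 0.168], [0.615, -0.052], [0.486, -0.033]] sides [0.132 0.223 0.131]
scene white [429.8 266. ] [31.  22.3] ctr [ 0.532 -0.288  0.016] corners [[0.502, -0.26], [0.563, -0.252], [0.563, -0.316], [0.503, -0.322]] sides [0.062 0.065 0.06 ]
scene blue [315.9 191.1] [83.9 44.7] ctr [0.5632 0.0572 0.01  ] corners [[0.511, 0.178], [0.68, 0.233], [0.613, -0.056], [0.475, -0.076]] sides [0.178 0.297 0.139]
scene red [266.5 150.5] [5. 3.] ctr [0.5375 0.2062 0.085 ] corners [[0.543, 0.218], [0.548, 0.212], [0.532, 0.195], [0.527, 0.201]] sides [0.008 0.023 0.008]
jar [ 0.644 -0.165  0.03 ]
lighter [ 0.397 -0.268  0.01 ]
tweez [0.388 0.352 0.005]
hub [0.574 0.127 0.034]
```

```bash
cat >> h.py <<'E'
from scipy.spatial.transform import Rotation as Ro
def Rdown(az): # tool y at azimuth az, z down
    y=np.array([np.cos(az),np.sin(az),0]);z=np.array([0,0,-1.]);return np.c_[np.cross(y,z),y,z]
def mv(p,az):
    s=r.state();R=np.array(s['tcp_rot'])
    d=R.T@(np.array(p)-s['tool_pos'])/.75
    w=Ro.from_matrix(R.T@Rdown(az)).as_rotvec()/np.pi
    print('t',round(s['t'],2),'row',np.round(np.r_[d,w],4).tolist())
def st():
    s=r.state();R=np.array(s['tcp_rot']);print('t',round(s['t'],2),np.round(s['tool_pos'],4),'az',round(np.arctan2(R[1,1],R[0,1]),4),'tilt',round(np.arccos(-R[2,2]),4),'w',round(s['width'],4),'g',round(s['grip_force'],1),'F',np.round(s['wrist_force'],2))
E
python3 - <<'E'
from h import *
d=grab('wrist');s=r.state()
E=np.array(d['extrinsics']);R=np.array(s['tcp_rot'])
print('cam in tool',np.round(R.T@(E[:3,3]-s['tool_pos']),3),np.round(R.T@E[:3,:3],3).tolist(),d['mtx'][0][0])
mv([0.50,0.06,0.30],-.145)
E
```

```text
cam in tool [ 0.07   0.    -0.158] [[0.0, 0.965, 0.262], [1.0, -0.001, 0.002], [0.002, 0.262, -0.965]] 279.6499724783987
t 0.25 row [-0.571, -0.3465, -0.0979, -0.0002, 0.0001, 0.4078]
```

Request:
play_rows:
  series:
    - [[-0.571,-0.3465,0,0,0,0.408],[-0.571,-0.3465,0,0,0,0.408],[-0.571,-0.3465,0,0,0,0.408],[-0.571,-0.3465,0,0,0,0.408],[-0.571,-0.3465,0,0,0,0.408],[-0.571,-0.3465,0,0,0,0.408],[-0.571,-0.3465,0,0,0,0.408],[-0.571,-0.3465,0,0,0,0.408]]

```text
t: 0.92
tool_pos: [0.4074, 0.1975, 0.2269]
tcp_rot: [[-0.13, 0.992, 0.0], [0.992, 0.13, 0.0], [0.0, 0.0, -1.0]]
wrist_force: [0.8, 1.1, -0.4]
width: 0.0918
grip_force: 0.0
```

```bash
python3 -c "
from h import *
st();mv([0.56,0.04,0.22],-.145)"
```

```text
t 0.92 [0.4074 0.1975 0.2269] az 0.1299 tilt 0.0005 w 0.0918 g 0.0 F [ 0.84  1.06 -0.4 ]
t 0.92 row [-0.2345, 0.1745, 0.0092, 0.0001, -0.0001, 0.0875]
```

Request:
play_rows:
  series:
    - [[-0.2345,0.1745,0.009,0,0,0.0875],[-0.2345,0.1745,0.009,0,0,0.0875],[-0.2345,0.1745,0.009,0,0,0.0875],[-0.2345,0.1745,0.009,0,0,0.0875],[-0.2345,0.1745,0.009,0,0,0.0875],[-0.2345,0.1745,0.009,0,0,0.0875],[-0.2345,0.1745,0.009,0,0,0.0875],[-0.2345,0.1745,0.009,0,0,0.0875]]

```text
t: 1.58
tool_pos: [0.5598, 0.0427, 0.2194]
tcp_rot: [[0.14, 0.99, -0.002], [0.99, -0.14, 0.001], [0.0, -0.002, -1.0]]
wrist_force: [0.1, 0.3, -0.2]
width: 0.0915
grip_force: 0.0
```

```bash
python3 -c "
from h import *
st();d=grab('wrist','w1.png');import pickle;pickle.dump(d,open('w1.pkl','wb'))"
```

```text
t 1.58 [0.5598 0.0427 0.2194] az -0.1401 tilt 0.0017 w 0.0915 g 0.0 F [ 0.07  0.25 -0.22]
```

View pics/w1.png

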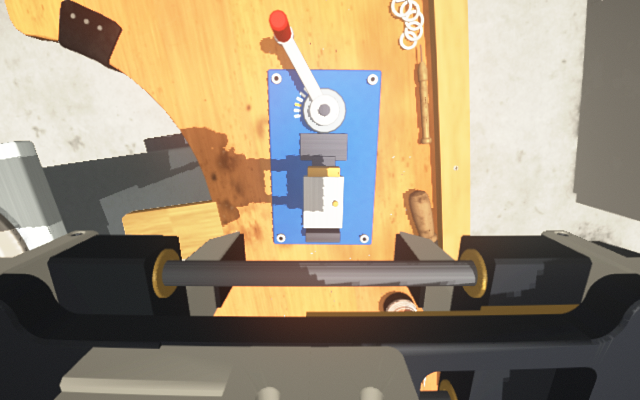

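The wrist view shows the plate spanning roughly (270–381, 70–244). The hub is at (324,110), the knob top at (279,22), the jaw at (323,172), the bed at (324,202), the fence at (323,237) and the pin at (335,203).

Run:
```python
from h import *
import pickle;d=pickle.load(open('w1.pkl','rb'))
c=np.vstack(blobs(mask(d,'blue'),(255,55,395,250),30)).reshape(-1,2).astype(float)
P=plane(d,c,.01)[:,:2].astype(np.float32)
R=cv2.minAreaRect(P);b=cv2.boxPoints(R);print('plate',np.round(R[0],4),np.round(R[1],4),R[2],np.round(b,4).tolist())
e=b[1]-b[0];e2=b[2]-b[1];L=e if np.hypot(*e)>np.hypot(*e2) else e2
L=L*np.sign(L[1])/np.hypot(*L);yaw=np.arctan2(-L[0],L[1]);X=np.array([L[1],-L[0]])
org=np.array(R[0])-.005*L;print('yaw',yaw,'org',org)
hub=plane(d,[(324,110)],.04)[0];print('hub px->',hub[:2])
h=cv2.cvtColor(d['image'],cv2.COLOR_RGB2HSV)
bd=blobs(cv2.inRange(h,(0,0,140),(180,60,255)),(295,172,350,235),100)
for k in bd[:2]:
    print('bed',cv2.boundingRect(k));Q=plane(d,k.reshape(-1,2).astype(float),.022)[:,:2].astype(np.float32);q=cv2.minAreaRect(Q);print(np.round(q[0],4),np.round(q[1],4),q[2])
br=blobs(cv2.inRange(h,(18,150,120),(32,255,255)),(295,160,350,235),2)
for k in br[:3]: m=k.reshape(-1,2).mean(0);print('brass',cv2.boundingRect(k),np.round(plane(d,[m],.027)[0],4))
kn=blobs(mask(d,'red'),(260,5,300,50),10)
for k in kn[:1]: print('knob',cv2.boundingRect(k))
for z in(.085,): print(np.round(plane(d,[(279,20)],z)[0],4))
im=d['image'][0:260,250:400];cv2.imwrite('pics/w1c.png',cv2.resize(im[60:260],None,fx=3,fy=3,interpolation=2)[:,:,::-1])
print('block', 'from top'); mv([.531,-.288,.16],0.03)
```

```text
plate [0.5066 0.049 ] [0.034  0.0202] 81.94535827636719 [[0.4941999912261963, 0.03359999880194664], [0.51419997215271, 0.030799999833106995], [0.5189999938011169, 0.06440000236034393], [0.49900001287460327, 0.06729999929666519]]
yaw -0.1405806 org [0.50591892 0.04407007]
hub px-> [0.57799849 0.13184376]
bed (303, 175, 41, 54)
[0.5611 0.0187] [0.0725 0.0524] 81.5112075805664
knob (271, 20, 18, 11)
[0.5465 0.2148 0.085 ]
block from top
t 1.63 row [-0.4431, 0.0238, 0.0793, -0.0004, -0.0002, -0.0537]
```

View pics/w1c.png

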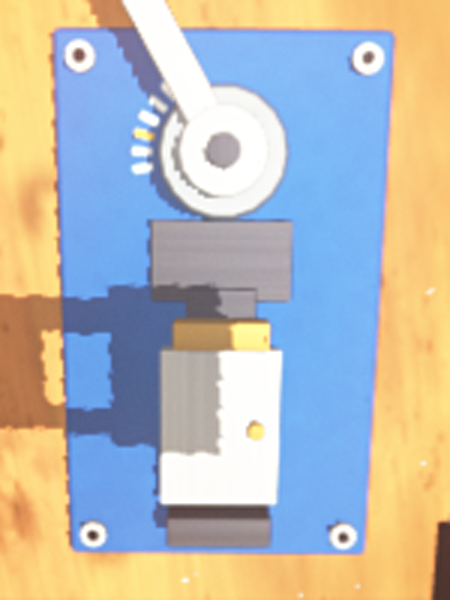

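The crop shows plate corners at (56,29), (393,32), (365,552) and (73,551). The pin is at (256,431) and the hub centre at (223,150).

Run:
```python
from h import *
import pickle;d=pickle.load(open('w1.pkl','rb'))
f=lambda c:np.array(c,float)/3+[250,60]-[1/3,1/3]
P=plane(d,[f(c) for c in((56,29),(393,32),(365,552),(73,551))],.01)[:,:2]
print('plate',np.round(P,4).tolist(),np.round([np.hypot(*(P[i]-P[i-1])) for i in range(4)],4),'ctr',P.mean(0))
L=P[0]-P[3]+P[1]-P[2];L/=np.hypot(*L);X=np.array([L[1],-L[0]]);yaw=np.arctan2(-L[0],L[1]);print('yaw',yaw)
org=P.mean(0)-.005*L
hub=plane(d,[f((223,150))],.0445)[0,:2];pin=plane(d,[f((256,430))],.027)[0,:2]
print('hub',hub,'in fix',X@(hub-org),L@(hub-org));print('pin',pin,X@(pin-org),L@(pin-org),'pin-hub',X@(pin-hub),L@(pin-hub))
bed=np.array([.5611,.0187]);print('bed-hub',X@(bed-hub),L@(bed-hub))
kn=plane(d,[(279,20)],.085)[0,:2]-hub;print('knob r,ang',np.hypot(*kn),np.degrees(np.arctan2(kn[1],kn[0])-yaw))
# top-view knob check
```

```text
plate [[0.5182, 0.19], [0.653, 0.1698], [0.6208, -0.0543], [0.484, -0.0347]] [0.2272 0.1364 0.2264 0.1381] ctr [0.56898919 0.0676766 ]
yaw -0.14683370741371926
hub [0.57795294 0.13194114] in fix -0.0005350426174251218 0.06988446944103481
pin [0.57685593 0.01672092] 0.015237236800195744 -0.04425640527439597 pin-hub 0.01577227941762087 -0.11414087471543077
bed-hub -0.00010365348088320356 -0.11448828536031361
knob r,ang 0.0886388478679757 119.21217874103372
```

Request:
play_rows:
  series:
    - [[-0.442,0.024,0.02,0,0,-0.054],[-0.442,0.024,0.02,0,0,-0.054],[-0.442,0.024,0.02,0,0,-0.054],[-0.442,0.024,0.02,0,0,-0.054],[-0.442,0.024,0.02,0,0,-0.054],[-0.442,0.024,0.02,0,0,-0.054],[-0.442,0.024,0.02,0,0,-0.054],[-0.442,0.024,0.02,0,0,-0.054]]

```text
t: 2.3
tool_pos: [0.532, -0.2852, 0.2057]
tcp_rot: [[-0.033, 0.999, 0.001], [0.999, 0.033, 0.0], [0.0, 0.001, -1.0]]
wrist_force: [1.4, -1.4, 0.5]
width: 0.0918
grip_force: 0.0
```

Run:
```python
from h import *
st();d=grab('wrist','w2.png')
for c in blobs(mask(d,'white'),(150,60,480,300),200)[:3]:
    P=plane(d,c.reshape(-1,2).astype(float),.016)[:,:2].astype(np.float32);q=cv2.minAreaRect(P);print(cv2.boundingRect(c),np.round(q[0],4),np.round(q[1],4),q[2])
mv([.531,-.288,.1],0.03)
```

```text
t 2.3 [ 0.532  -0.2852  0.2057] az 0.0331 tilt 0.0006 w 0.0918 g 0.0 F [ 1.44 -1.42  0.48]
(297, 165, 48, 50) [ 0.5338 -0.2909] [0.0603 0.0637] 1.9290225505828857
(339, 271, 110, 9) [ 0.64   -0.4096] [0.1522 0.0124] 0.5121352076530457
(432, 128, 25, 95) [ 0.6895 -0.2687] [0.1212 0.0067] 84.16361236572266
t 2.35 row [0.0073, 0.0005, 0.1399, -0.0001, 0.0014, -0.0006]
```

View pics/w2.png

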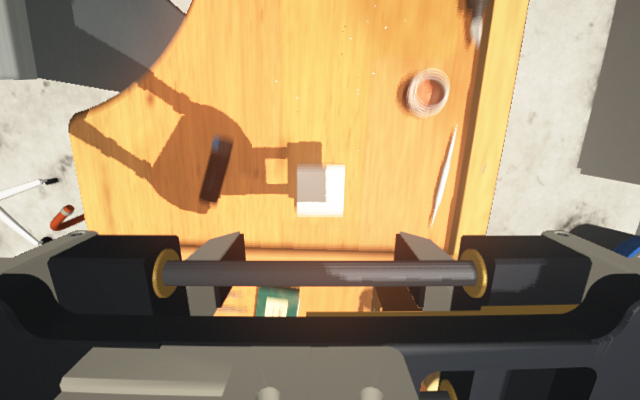

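The wrist view shows the block at (297–345, 165–217), half in shadow, with the lighter at (216,170) and the jar at (428,92).

Run:
```python
from h import *
st();d=grab('wrist')
h=cv2.cvtColor(d['image'],cv2.COLOR_RGB2HSV)
for S in(60,90,110):
  for c in blobs(cv2.inRange(h,(0,0,70),(180,S,255)),(280,140,365,230),200)[:1]:
    P=plane(d,c.reshape(-1,2).astype(float),.016)[:,:2].astype(np.float32);q=cv2.minAreaRect(P);print(S,cv2.boundingRect(c),np.round(q[0],4),np.round(q[1],4),q[2])
mv([.534,-.291,.08],0.03)
mv([.534,-.291,.010],0.03)
```

```text
t 2.35 [ 0.5308 -0.2931  0.2049] az 0.0282 tilt 0.0043 w 0.0919 g 0.0 F [-2.16 -5.11 -0.08]
60 (299, 157, 48, 47) [ 0.5345 -0.2871] [0.0594 0.0587] 1.6450351476669312
90 (298, 156, 49, 48) [ 0.534  -0.2865] [0.0609 0.0599] 1.6425777673721313
110 (298, 156, 50, 49) [ 0.5344 -0.2871] [0.0612 0.0616] 1.1284685134887695
t 2.4 row [-0.002, 0.0037, 0.1664, -0.0001, 0.0005, -0.001]
t 2.4 row [-0.0019, 0.0038, 0.2598, -0.0001, 0.0005, -0.001]
```

Request:
play_rows:
  series:
    - [[0.003,0.003,0.07,0,0,-0.001],[0.003,0.003,0.07,0,0,-0.001],[0.003,0.003,0.07,0,0,-0.001],[0.003,0.003,0.07,0,0,-0.001],[0.003,0.003,0.07,0,0,-0.001],[0.003,0.003,0.07,0,0,-0.001],[0.003,0.003,0.07,0,0,-0.001],[0.003,0.003,0.07,0,0,-0.001]]

```text
t: 3.07
tool_pos: [0.535, -0.2833, 0.1536]
tcp_rot: [[-0.034, 0.999, 0.001], [0.999, 0.034, -0.001], [-0.001, 0.001, -1.0]]
wrist_force: [0.3, -0.7, -0.3]
width: 0.0916
grip_force: 0.0
```

Run:
```python
from h import *
st();d=grab('wrist','w3.png')
h=cv2.cvtColor(d['image'],cv2.COLOR_RGB2HSV)
for S in(60,90):
  for c in blobs(cv2.inRange(h,(0,0,70),(180,S,255)),(270,120,375,240),200)[:1]:
    P=plane(d,c.reshape(-1,2).astype(float),.016)[:,:2].astype(np.float32);q=cv2.minAreaRect(P);print(S,cv2.boundingRect(c),np.round(q[0],4),np.round(q[1],4),q[2])
mv([.5335,-.288,.010],0.03)
```

```text
t 3.07 [ 0.535  -0.2833  0.1536] az 0.0341 tilt 0.0017 w 0.0916 g 0.0 F [ 0.28 -0.66 -0.26]
60 (290, 171, 57, 54) [ 0.5343 -0.2869] [0.0603 0.0596] 1.9663866758346558
90 (290, 170, 57, 56) [ 0.5342 -0.2869] [0.0609 0.0618] 1.9598784446716309
t 3.12 row [-0.0061, -0.0022, 0.1912, 0.0003, 0.0002, 0.0013]
```

Request:
play_rows:
  series:
    - [[-0.005,-0.001,0.05,0,0,0],[-0.005,-0.001,0.1,0,0,0],[-0.005,-0.001,0.14,0,0,0],[-0.005,-0.001,0.17,0,0,0],[-0.005,-0.001,0.19,0,0,0],[-0.005,-0.001,0.199,0,0,0],[-0.005,-0.001,0.199,0,0,0],[-0.005,-0.001,0.199,0,0,0]]

```text
t: 3.78
tool_pos: [0.5344, -0.2873, 0.0039]
tcp_rot: [[-0.034, 0.999, 0.001], [0.999, 0.034, -0.0], [-0.001, 0.001, -1.0]]
wrist_force: [0.2, 0.5, -1.0]
width: 0.092
grip_force: 0.0
```

Request:
play_rows:
  series:
    - [[0,0,0,0,0,0],[0,0,0,0,0,0],[0,0,0,0,0,0],[0,0,0,0,0,0],[0,0,0,0,0,0],[0,0,0,0,0,0],[0,0,0,0,0,0],[0,0,0,0,0,0]]
  gripper: 0.5
  newtons: 50

```text
t: 4.45
tool_pos: [0.534, -0.287, 0.0035]
tcp_rot: [[-0.034, 0.999, 0.0], [0.999, 0.034, -0.0], [-0.0, 0.0, -1.0]]
wrist_force: [-0.3, 1.2, 2.0]
width: 0.0594
grip_force: 50.0
```

Run:
```python
from h import *
st();d=grab('wrist','w4.png')
```

```text
t 4.45 [ 0.534  -0.287   0.0035] az 0.034 tilt 0.0002 w 0.0594 g 50.0 F [-0.28  1.16  2.01]
```

View pics/w4.png

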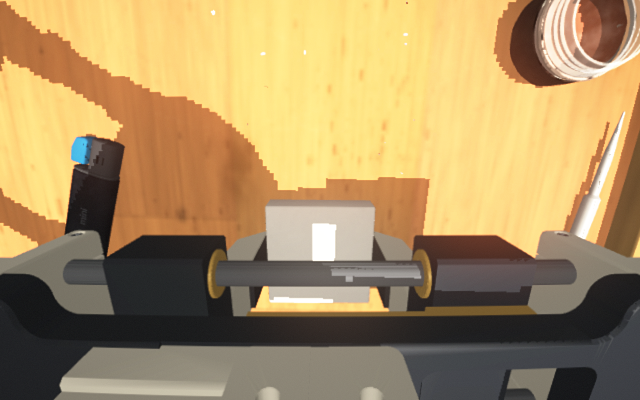

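The block sits between the fingers. Its far edge runs along row 203 from column 267 to 374. The width reads 59 mm, so I'll check the size.

Run:
```python
from h import *
d=grab('wrist')
P=plane(d,[(267,205),(374,205),(369,301),(270,301)],.016);print(np.round(P,4).tolist(),np.linalg.norm(np.diff(P,axis=0),axis=1))
g=cv2.cvtColor(d['image'],cv2.COLOR_RGB2GRAY);print(g[225,230:400:2].tolist());print(g[190:215,300].tolist())
s=grab('scene');cv2.imwrite('pics/s1.png',cv2.resize(s['image'][215:315,370:490],None,fx=5,fy=5,interpolation=2)[:,:,::-1])
```

```text
[[0.5054, -0.2578, 0.016], [0.5633, -0.2558, 0.016], [0.5655, -0.3155, 0.016], [0.5062, -0.3176, 0.016]] [0.05794652 0.0597395  0.05941173]
[136, 137, 134, 129, 121, 130, 136, 137, 135, 133, 135, 135, 138, 139, 142, 141, 139, 141, 190, 203, 203, 203, 202, 203, 203, 202, 204, 203, 204, 204, 203, 203, 203, 203, 204, 203, 203, 203, 203, 203, 203, 245, 255, 255, 255, 255, 255, 255, 255, 255, 255, 255, 255, 223, 202, 200, 202, 201, 201, 202, 201, 201, 201, 198, 200, 199, 199, 198, 199, 198, 197, 196, 148, 142, 143, 140, 139, 143, 143, 141, 137, 134, 141, 144, 139]
[154, 154, 154, 154, 153, 152, 152, 153, 152, 149, 144, 145, 148, 150, 150, 154, 181, 200, 204, 205, 203, 205, 205, 205, 204]
```

View pics/s1.png

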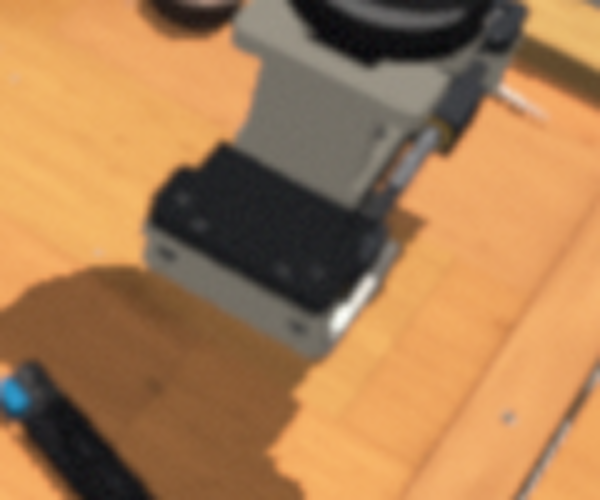

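The scene crop shows the near side face of the block, with its bottom edge running from (148,268) to (318,358). I'll check that length, and the jaw–fence gap from the first wrist view.

Run:
```python
from h import *
import pickle
s=grab('scene');q=lambda c:np.array(c)/5+[370,215]
for z,a,b in((0,(148,268),(318,358)),(.016,(148,225),(328,312))):
    P=plane(s,[q(a),q(b)],z);print(np.round(P,4).tolist(),np.linalg.norm(P[1]-P[0]))
d=pickle.load(open('w1.pkl','rb'));f=lambda c:np.array(c,float)/3+[250,60]-[1/3,1/3]
L=np.array([.145,.9894]);X=np.array([.9894,-.145]);n=np.array([.5612,.0185])
for nm,c,z in(('jawtop',(221,350),.0375),('jawtop34',(221,350),.034),('fencefoot',(220,505),.022),('fencetop',(220,517),.034),('bedL',(161,430),.022),('bedR',(279,430),.022),('jawL',(173,335),.0375),('jawR',(270,335),.0375)):
    p=plane(d,[f(c)],z)[0,:2]-n;print(nm,round(X@p,4),round(L@p,4))
```

```text
[[0.4973, -0.2382, 0.0], [0.503, -0.316, 0.0]] 0.07799202021479319
[[0.5048, -0.2309, 0.016], [0.5137, -0.3112, 0.016]] 0.08077611755326669
jawtop 0.0002 0.0371
jawtop34 0.0002 0.0365
fencefoot 0.0005 -0.0359
fencetop 0.0004 -0.037
bedL -0.0257 -0.0011
bedR 0.0261 -0.0008
jawL -0.0195 0.0432
jawR 0.0201 0.0434
```

Request:
play_rows:
  series:
    - [[0,0,0,0,0,0],[0,0,0,0,0,0],[0,0,0,0,0,0],[0,0,0,0,0,0],[0,0,0,0,0,0],[0,0,0,0,0,0],[0,0,0,0,0,0],[0,0,0,0,0,0]]
  newtons: 5

```text
t: 5.32
tool_pos: [0.534, -0.287, 0.0035]
tcp_rot: [[-0.034, 0.999, 0.0], [0.999, 0.034, -0.0], [-0.0, 0.0, -1.0]]
wrist_force: [-1.5, 1.4, 5.0]
width: 0.0602
grip_force: 5.0
```

The pads at light grip read 60.2 mm, and the vision measurements agree. So the block is about 60 mm, not 67 mm. I'll place it slightly towards the jaw so that the jaw still reaches and pushes it.

Request:
play_rows:
  series:
    - [[0,0,0,0,0,0],[0,0,0,0,0,0],[0,0,0,0,0,0],[0,0,-0.02,0,0,0],[0,0,-0.05,0,0,0],[0,0,-0.08,0,0,0],[0,0,-0.11,0,0,0],[0,0,-0.13,0,0,0]]
  newtons: 50

```text
t: 5.98
tool_pos: [0.5341, -0.287, 0.1018]
tcp_rot: [[-0.034, 0.999, 0.0], [0.999, 0.034, -0.0], [-0.0, 0.0, -1.0]]
wrist_force: [0.2, -0.7, -3.3]
width: 0.0597
grip_force: 50.0
```

Request:
play_rows:
  series:
    - [[0.03,0.004,0,0,0,0.005],[0.08,0.01,0,0,0,0.01],[0.13,0.016,0,0,0,0.02],[0.18,0.022,0,0,0,0.03],[0.23,0.028,0,0,0,0.04],[0.28,0.035,0,0,0,0.05],[0.33,0.041,0,0,0,0.057],[0.37,0.045,0,0,0,0.057]]

```text
t: 6.65
tool_pos: [0.5575, -0.0056, 0.0998]
tcp_rot: [[0.145, 0.989, -0.002], [0.989, -0.145, 0.001], [0.001, -0.002, -1.0]]
wrist_force: [-0.1, -0.5, -3.6]
width: 0.0596
grip_force: 50.0
```

Run:
```python
from h import *
st();mv([.5614,.02,.1],-.145)
```

```text
t 6.65 [ 0.5575 -0.0056  0.0998] az -0.1455 tilt 0.0021 w 0.0596 g 50.0 F [-0.07 -0.53 -3.55]
t 6.65 row [0.0345, 0.0001, -0.0003, -0.0006, -0.0002, -0.0002]
```

Request:
play_rows:
  series:
    - [[0.02,0,0,0,0,0],[0.034,0,0,0,0,0],[0.034,0,0.02,0,0,0],[0.034,0,0.04,0,0,0],[0.034,0,0.055,0,0,0],[0.034,0,0.07,0,0,0],[0.034,0,0.07,0,0,0],[0.034,0,0.07,0,0,0]]

```text
t: 7.32
tool_pos: [0.5616, 0.0163, 0.0476]
tcp_rot: [[0.145, 0.989, -0.002], [0.989, -0.145, 0.0], [-0.0, -0.002, -1.0]]
wrist_force: [0.8, 1.0, -3.4]
width: 0.0594
grip_force: 50.0
```

Run:
```python
from h import *
st();mv([.5614,.02,.0255],-.145)
```

```text
t 7.32 [0.5616 0.0163 0.0476] az -0.1459 tilt 0.0017 w 0.0594 g 50.0 F [ 0.83  0.99 -3.43]
t 7.32 row [0.0048, -0.0009, 0.0295, -0.0005, 0.0, -0.0003]
```

Request:
play_rows:
  series:
    - [[0.005,-0.001,0.004,0,0,0],[0.005,-0.001,0.009,0,0,0],[0.005,-0.001,0.014,0,0,0],[0.005,-0.001,0.018,0,0,0],[0.005,-0.001,0.022,0,0,0],[0.005,-0.001,0.025,0,0,0],[0.005,-0.001,0.028,0,0,0],[0.005,-0.001,0.028,0,0,0]]

```text
t: 7.98
tool_pos: [0.5617, 0.0206, 0.0274]
tcp_rot: [[0.145, 0.989, -0.0], [0.989, -0.145, 0.0], [0.0, -0.0, -1.0]]
wrist_force: [-1.5, 0.3, -1.1]
width: 0.0596
grip_force: 50.0
```

Run:
```python
from h import *
st()
```

```text
t 7.98 [0.5617 0.0206 0.0274] az -0.1453 tilt 0.0001 w 0.0596 g 50.0 F [-1.48  0.28 -1.06]
```

Request:
play_rows:
  series:
    - [[0,0,0.001,0,0,0],[0,0,0.002,0,0,0],[0,0,0.003,0,0,0],[0,0,0.003,0,0,0],[0,0,0.003,0,0,0],[0,0,0.003,0,0,0],[0,0,0.003,0,0,0],[0,0,0.003,0,0,0]]

```text
t: 8.65
tool_pos: [0.5618, 0.0206, 0.0251]
tcp_rot: [[0.145, 0.989, 0.0], [0.989, -0.145, 0.0], [0.0, 0.0, -1.0]]
wrist_force: [-2.8, -0.3, 4.0]
width: 0.0593
grip_force: 50.0
```

Request:
play_rows:
  series:
    - [[0,0,0.001,0,0,0],[0,0,0.002,0,0,0],[0,0,0.003,0,0,0],[0,0,0.003,0,0,0],[0,0,0.003,0,0,0],[0,0,0.003,0,0,0],[0,0,0.003,0,0,0],[0,0,0.003,0,0,0]]

```text
t: 9.32
tool_pos: [0.5618, 0.0206, 0.0248]
tcp_rot: [[0.145, 0.989, 0.001], [0.989, -0.145, -0.0], [0.0, 0.001, -1.0]]
wrist_force: [-7.8, 1.1, 21.2]
width: 0.0598
grip_force: 50.0
```

The push stalled at 24 N with z unchanged, so the block is seated. Next I release it and rise.

Request:
play_rows:
  series:
    - [[0,0,-0.002,0,0,0],[0,0,-0.003,0,0,0],[0,0,-0.003,0,0,0],[0,0,-0.003,0,0,0],[0,0,-0.003,0,0,0],[0,0,-0.003,0,0,0],[0,0,-0.003,0,0,0],[0,0,-0.003,0,0,0]]
  gripper: 0.9

```text
t: 9.98
tool_pos: [0.5618, 0.0206, 0.0249]
tcp_rot: [[0.145, 0.989, -0.0], [0.989, -0.145, 0.0], [0.0, -0.0, -1.0]]
wrist_force: [-0.6, 0.7, 0.6]
width: 0.0825
grip_force: 0.0
```

Request:
play_rows:
  series:
    - [[0,0,-0.02,0,0,0],[0,0,-0.05,0,0,0],[0,0,-0.1,0,0,0],[0,0,-0.15,0,0,0],[0,0,-0.2,0,0,0],[0.03,0,-0.24,0,0,0],[0.03,0,-0.24,0,0,0],[0.03,0,-0.24,0,0,0]]

```text
t: 10.65
tool_pos: [0.5659, 0.0435, 0.207]
tcp_rot: [[0.143, 0.99, 0.004], [0.99, -0.143, -0.0], [0.001, 0.004, -1.0]]
wrist_force: [-0.2, 0.5, -0.6]
width: 0.0825
grip_force: 0.0
```

Run:
```python
from h import *
import pickle
st();d=grab('wrist');pickle.dump(d,open('w5.pkl','wb'))
cv2.imwrite('pics/w5.png',cv2.resize(d['image'][0:260,230:430],None,fx=3,fy=3,interpolation=2)[180:,:,::-1])
```

```text
t 10.65 [0.5659 0.0435 0.207 ] az -0.1437 tilt 0.0044 w 0.0825 g 0.0 F [-0.2   0.48 -0.57]
```

View pics/w5.png

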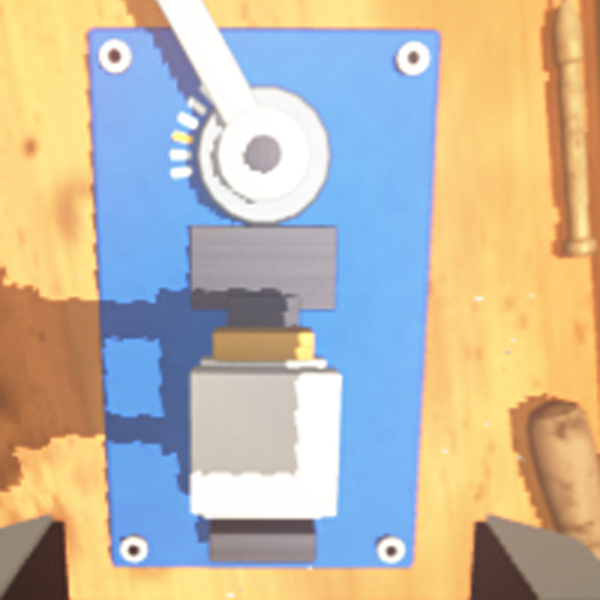

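The block lies on the bed with its top face at crop (190–341, 371–518). It shows a strip of bed beside the jaw and sits close to the fence.

Run:
```python
from h import *
import pickle
d=pickle.load(open('w5.pkl','rb'));f=lambda c:np.array(c,float)/3+[230,60]-[1/3,1/3]
L=np.array([.145,.9894]);X=np.array([.9894,-.145]);n=np.array([.5612,.0185])
P=plane(d,[f(c) for c in((192,371),(341,373),(338,518),(190,517))],.038)[:,:2]
for p in P: print(round(X@(p-n),4),round(L@(p-n),4))
print('ctr',X@(P.mean(0)-n),L@(P.mean(0)-n),np.linalg.norm(np.diff(P,axis=0),axis=1))
h=plane(d,[f((264,154))],.0445)[0,:2];print('hub',h,X@(h-n),L@(h-n))
j=plane(d,[f((262,360))],.0375)[0,:2]-n;print('jaw',L@j)
q=plane(d,[f(c) for c in((88,29),(440,31),(411,568),(112,565))],.01)[:,:2].mean(0);print('plate->nest',q-.05*L)
```

```text
-0.0282 0.0325
0.0308 0.0318
0.0311 -0.0295
-0.0304 -0.0291
ctr 0.0008256586319094385 0.001396782642159045 [0.05908348 0.06130264 0.06154662]
hub [0.5780376  0.13142578] 0.00028488071539197114 0.11417021362602046
jaw 0.03684911233131833
plate->nest [0.56079614 0.01787656]
```

Block centre is (0.8, 1.4–2) mm from the nest centre, level and well within limits. Now the lever.

```bash
cat >> h.py <<'E'
HUB=np.array([.578,.1318]);YAW=-.145
def kp(th): 
    a=YAW+np.radians(120)+th; return HUB+.09*np.array([np.cos(a),np.sin(a)]), a-np.pi/2
def ang():
    s=r.state();v=np.array(s['tool_pos'])[:2]-HUB;return np.arctan2(v[1],v[0])-YAW-np.radians(120),np.hypot(*v)
def arc(ths,z,c0=None):
    s=r.state();R=np.array(s['tcp_rot']);p0=np.array(s['tool_pos'])
    for th in ths:
        p,az=kp(th);d=R.T@(np.r_[p,z]-p0)/.75;w=Ro.from_matrix(R.T@Rdown(az)).as_rotvec()/np.pi
        print(round(th,3),np.round(np.r_[d,w],4).tolist())
E
python3 - <<'E'
from h import *
st();p,az=kp(0);print(p,az);mv(np.r_[p,.13],az)
E
```

```text
t 10.7 [0.5648 0.043  0.205 ] az -0.1443 tilt 0.0004 w 0.0826 g 0.0 F [-0.62  0.72  0.11]
[0.5447343  0.21542651] 0.3785987755982987
t 10.7 row [0.2236, -0.0596, 0.1, 0.0001, 0.0001, -0.1664]
```

Request:
play_rows:
  series:
    - [[0.05,-0.015,0,0,0,-0.03],[0.1,-0.03,0,0,0,-0.07],[0.15,-0.045,0.02,0,0,-0.11],[0.2,-0.055,0.05,0,0,-0.15],[0.2236,-0.06,0.08,0,0,-0.1665],[0.2236,-0.06,0.1,0,0,-0.1665],[0.2236,-0.06,0.1,0,0,-0.1665],[0.2236,-0.06,0.1,0,0,-0.1665]]

```text
t: 11.37
tool_pos: [0.5436, 0.2145, 0.128]
tcp_rot: [[-0.369, 0.93, -0.005], [0.93, 0.369, -0.001], [0.0, -0.005, -1.0]]
wrist_force: [0.1, 0.4, 0.4]
width: 0.0824
grip_force: 0.0
```

Run:
```python
from h import *
st();p,az=kp(0);mv(np.r_[p,.053],az)
import pickle
d=grab('wrist','w6.png');g=blobs(mask(d,'red'),None,20)
for c in g[:3]: print(cv2.boundingRect(c))
print(proj(d,[[*p,.085],[*p,.045]]))
```

```text
t 11.37 [0.5436 0.2145 0.128 ] az 0.3776 tilt 0.0048 w 0.0824 g 0.0 F [0.07 0.37 0.42]
t 11.37 row [0.0005, 0.0024, 0.1, -0.0015, -0.0001, -0.0003]
[[320.82453035 223.22769185]
 [320.88901619 208.64759563]]
```

Run:
```python
from h import *
d=grab('wrist');h=cv2.cvtColor(d['image'],cv2.COLOR_RGB2HSV)
m=cv2.inRange(h,(0,170,50),(6,255,255))|cv2.inRange(h,(172,150,50),(180,255,255))
p,az=kp(0)
for c in blobs(m,(230,120,420,300),20)[:3]:
    x,y,w,hh=cv2.boundingRect(c);print(x,y,w,hh)
print(proj(d,[[*p,.085],[*p,.045]]).round(1).tolist())
mv(np.r_[p,.053],az)
```

```text
310 200 22 32
[[319.4, 221.9], [319.6, 207.6]]
t 11.47 row [0.0016, -0.0001, 0.1032, 0.0001, 0.0001, -0.0007]
```

Request:
play_rows:
  series:
    - [[0.001,0.001,0.03,0,0,0],[0.001,0.001,0.06,0,0,0],[0.001,0.001,0.085,0,0,0],[0.001,0.001,0.1,0,0,0],[0.001,0.001,0.103,0,0,0],[0.001,0.001,0.103,0,0,0],[0.001,0.001,0.103,0,0,0],[0.001,0.001,0.103,0,0,0]]

```text
t: 12.13
tool_pos: [0.5462, 0.2163, 0.0543]
tcp_rot: [[-0.369, 0.93, 0.003], [0.93, 0.369, 0.001], [-0.0, 0.003, -1.0]]
wrist_force: [-0.6, 0.6, 0.1]
width: 0.083
grip_force: 0.0
```

Request:
play_rows:
  series:
    - [[0,0,0,0,0,0],[0,0,0,0,0,0],[0,0,0,0,0,0],[0,0,0,0,0,0],[0,0,0,0,0,0],[0,0,0,0,0,0],[0,0,0,0,0,0],[0,0,0,0,0,0]]
  gripper: 0
  newtons: 20

```text
t: 12.8
tool_pos: [0.5452, 0.2163, 0.0528]
tcp_rot: [[-0.369, 0.929, -0.0], [0.929, 0.369, 0.0], [0.0, 0.0, -1.0]]
wrist_force: [-0.9, -0.1, -0.4]
width: 0.034
grip_force: 0.0
```

Run:
```python
from h import *
st();print(ang());arc([0,.05,.1,.15,.2],.053)
```

```text
t 12.8 [0.5452 0.2163 0.0528] az 0.3779 tilt 0.0001 w 0.034 g 0.0 F [-0.93 -0.06 -0.41]
(np.float64(-0.008006821906520134), np.float64(0.09060549004497959))
0 [-0.0008, -0.001, -0.0002, 0.0, -0.0, -0.0002]
0.05 [-0.001, -0.007, -0.0002, 0.0, -0.0, -0.0161]
0.1 [-0.0014, -0.0129, -0.0002, 0.0, -0.0, -0.032]
0.15 [-0.0022, -0.0189, -0.0002, 0.0, -0.0, -0.048]
0.2 [-0.0032, -0.0248, -0.0002, 0.0, -0.0, -0.0639]
```

Request:
play_rows:
  series:
    - [[0,0,0,0,0,0],[0,0,0,0,0,0],[0,0,0,0,0,0],[0,0,0,0,0,0],[0,0,0,0,0,0],[0,0,0,0,0,0],[0,0,0,0,0,0],[0,0,0,0,0,0]]

```text
t: 13.47
tool_pos: [0.545, 0.2162, 0.0528]
tcp_rot: [[-0.369, 0.929, -0.0], [0.929, 0.369, -0.0], [0.0, -0.0, -1.0]]
wrist_force: [-2.6, -0.9, 0.5]
width: 0.0174
grip_force: 20.0
```

Run:
```python
from h import *
st();print(ang())
```

```text
t 13.47 [0.545  0.2162 0.0528] az 0.3779 tilt 0.0005 w 0.0174 g 20.0 F [-2.56 -0.93  0.53]
(np.float64(-0.005347735838121981), np.float64(0.0906166340509388))
```

Request:
play_rows:
  series:
    - [[0,-0.001,0,0,0,-0.003],[0,-0.002,0,0,0,-0.006],[0,-0.004,0,0,0,-0.01],[0,-0.006,0,0,0,-0.016],[0,-0.006,0,0,0,-0.016],[0,-0.006,0,0,0,-0.016],[0,-0.006,0,0,0,-0.016],[0,-0.006,0,0,0,-0.016]]

```text
t: 14.13
tool_pos: [0.5414, 0.2147, 0.0529]
tcp_rot: [[-0.415, 0.91, 0.001], [0.91, 0.415, 0.0], [-0.0, 0.001, -1.0]]
wrist_force: [3.6, 0.8, -3.3]
width: 0.0173
grip_force: 20.0
```

Request:
play_rows:
  series:
    - [[0,-0.002,0,0,0,-0.005],[0,-0.004,0,0,0,-0.011],[-0.0002,-0.006,0,0,0,-0.016],[-0.0003,-0.008,0,0,0,-0.021],[-0.0005,-0.01,0,0,0,-0.027],[-0.0006,-0.012,0,0,0,-0.032],[-0.0006,-0.012,0,0,0,-0.032],[-0.0006,-0.012,0,0,0,-0.032]]

```text
t: 14.8
tool_pos: [0.5327, 0.2103, 0.0528]
tcp_rot: [[-0.504, 0.863, -0.001], [0.863, 0.504, -0.0], [0.0, -0.001, -1.0]]
wrist_force: [1.5, 0.0, -2.5]
width: 0.0175
grip_force: 20.0
```

Run:
```python
from h import *
st();print(ang());d=grab('wrist');
m=blobs(cv2.inRange(cv2.cvtColor(d['image'],cv2.COLOR_RGB2HSV),(0,170,50),(6,255,255)),(230,120,420,300),20);print([cv2.boundingRect(c) for c in m[:2]])
```

```text
t 14.8 [0.5327 0.2103 0.0528] az 0.5288 tilt 0.0006 w 0.0175 g 20.0 F [ 1.53  0.03 -2.52]
(np.float64(0.14523385821975454), np.float64(0.09061165009608264))
[(304, 231, 31, 30)]
```

The drag rose to about 4 N and then dropped to about 1.5 N near 0.15, which is the first click. I continue in 0.1 rad steps.

Request:
play_rows:
  series:
    - [[0,-0.002,0,0,0,-0.005],[0,-0.004,0,0,0,-0.011],[-0.0002,-0.006,0,0,0,-0.016],[-0.0003,-0.008,0,0,0,-0.021],[-0.0005,-0.01,0,0,0,-0.027],[-0.0006,-0.012,0,0,0,-0.032],[-0.0006,-0.012,0,0,0,-0.032],[-0.0006,-0.012,0,0,0,-0.032]]

```text
t: 15.52
tool_pos: [0.5256, 0.2057, 0.0529]
tcp_rot: [[-0.589, 0.808, 0.001], [0.808, 0.589, 0.0], [0.0, 0.001, -1.0]]
wrist_force: [3.2, 2.6, -2.9]
width: 0.0174
grip_force: 20.0
```

Request:
play_rows:
  series:
    - [[0,-0.002,0,0,0,-0.005],[0,-0.004,0,0,0,-0.011],[-0.0002,-0.006,0,0,0,-0.016],[-0.0003,-0.008,0,0,0,-0.021],[-0.0005,-0.01,0,0,0,-0.027],[-0.0006,-0.012,0,0,0,-0.032],[-0.0006,-0.012,0,0,0,-0.032],[-0.0006,-0.012,0,0,0,-0.032]]

```text
t: 16.18
tool_pos: [0.5181, 0.1997, 0.0528]
tcp_rot: [[-0.667, 0.745, -0.001], [0.745, 0.667, -0.0], [0.0, -0.001, -1.0]]
wrist_force: [0.7, 1.5, -1.4]
width: 0.0169
grip_force: 20.0
```

Request:
play_rows:
  series:
    - [[0,-0.002,0,0,0,-0.005],[0,-0.004,0,0,0,-0.011],[-0.0002,-0.006,0,0,0,-0.016],[-0.0003,-0.008,0,0,0,-0.021],[-0.0005,-0.01,0,0,0,-0.027],[-0.0006,-0.012,0,0,0,-0.032],[-0.0006,-0.012,0,0,0,-0.032],[-0.0006,-0.012,0,0,0,-0.032]]

```text
t: 16.85
tool_pos: [0.5121, 0.1938, 0.0529]
tcp_rot: [[-0.738, 0.674, 0.0], [0.674, 0.738, 0.001], [0.0, 0.001, -1.0]]
wrist_force: [0.2, 4.8, -2.4]
width: 0.0174
grip_force: 20.0
```

Run:
```python
from h import *
st();print(ang());arc([.55],.053)
```

```text
t 16.85 [0.5121 0.1938 0.0529] az 0.8306 tilt 0.0008 w 0.0174 g 20.0 F [ 0.2   4.82 -2.35]
(np.float64(0.43729364010086647), np.float64(0.09053962271016389))
0.55 [-0.0013, -0.0135, -0.0002, 0.0002, -0.0001, -0.0312]
```

Peaks at about 0.24 and 0.44 and a low at about 0.34 make it two clicks passed. Going on to the third.

Request:
play_rows:
  series:
    - [[0,-0.002,0,0,0,-0.005],[0,-0.004,0,0,0,-0.011],[-0.0002,-0.006,0,0,0,-0.016],[-0.0003,-0.008,0,0,0,-0.021],[-0.0005,-0.01,0,0,0,-0.027],[-0.0006,-0.012,0,0,0,-0.032],[-0.0006,-0.012,0,0,0,-0.032],[-0.0006,-0.012,0,0,0,-0.032]]

```text
t: 17.52
tool_pos: [0.5059, 0.1865, 0.0528]
tcp_rot: [[-0.802, 0.597, -0.001], [0.597, 0.802, -0.0], [0.001, -0.001, -1.0]]
wrist_force: [-2.6, 3.3, 0.7]
width: 0.0176
grip_force: 20.0
```

Request:
play_rows:
  series:
    - [[0,-0.002,0,0,0,-0.005],[0,-0.004,0,0,0,-0.011],[-0.0002,-0.006,0,0,0,-0.016],[-0.0003,-0.008,0,0,0,-0.021],[-0.0005,-0.01,0,0,0,-0.027],[-0.0006,-0.012,0,0,0,-0.032],[-0.0006,-0.012,0,0,0,-0.032],[-0.0006,-0.012,0,0,0,-0.032]]

```text
t: 18.18
tool_pos: [0.5011, 0.1795, 0.0528]
tcp_rot: [[-0.858, 0.514, -0.0], [0.514, 0.858, 0.001], [0.001, 0.001, -1.0]]
wrist_force: [-2.7, 6.7, -0.2]
width: 0.0174
grip_force: 20.0
```

Request:
play_rows:
  series:
    - [[0,-0.002,0,0,0,-0.005],[0,-0.004,0,0,0,-0.011],[-0.0002,-0.006,0,0,0,-0.016],[-0.0003,-0.008,0,0,0,-0.021],[-0.0005,-0.01,0,0,0,-0.027],[-0.0006,-0.012,0,0,0,-0.032],[-0.0006,-0.012,0,0,0,-0.032],[-0.0006,-0.012,0,0,0,-0.032]]

```text
t: 18.85
tool_pos: [0.4964, 0.171, 0.0528]
tcp_rot: [[-0.905, 0.425, -0.001], [0.425, 0.905, -0.0], [0.001, -0.001, -1.0]]
wrist_force: [-3.8, 3.9, 1.6]
width: 0.0171
grip_force: 20.0
```

Run:
```python
from h import *
st();print(ang());d=grab('wrist');s=grab('top')
import pickle;pickle.dump((d,s),open('w7.pkl','wb'))
L=np.array([.145,.9894]);n=np.array([.5612,.0185])
cv2.imwrite('pics/w7.png',d['image'][:,:,::-1])
arc([.8,.83],.053)
```

```text
t 18.85 [0.4964 0.171  0.0528] az 1.1318 tilt 0.0012 w 0.0171 g 20.0 F [-3.79  3.93  1.62]
(np.float64(0.7440725246034239), np.float64(0.09048911376418368))
0.8 [-0.0008, -0.0068, -0.0003, -0.0002, -0.0003, -0.0149]
0.83 [-0.001, -0.0104, -0.0003, -0.0002, -0.0003, -0.0244]
```

View pics/w7.png

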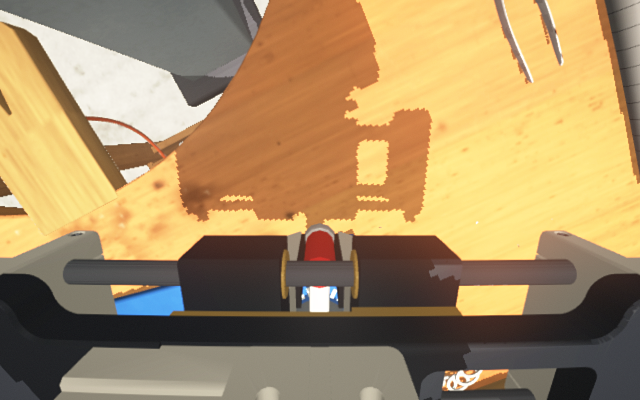

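The knob is held between the pads at (320,250). The drag has dropped for the fourth time, at about 0.75. I move on gently to just past the seat.

Request:
play_rows:
  series:
    - [[0,-0.001,0,0,0,-0.003],[-0.0001,-0.0025,0,0,0,-0.006],[-0.0002,-0.004,0,0,0,-0.01],[-0.0003,-0.0055,0,0,0,-0.014],[-0.0004,-0.007,0,0,0,-0.018],[-0.0004,-0.008,0,0,0,-0.021],[-0.0005,-0.009,0,0,0,-0.023],[-0.0005,-0.0095,0,0,0,-0.024]]

```text
t: 19.62
tool_pos: [0.4938, 0.165, 0.0528]
tcp_rot: [[-0.935, 0.356, -0.001], [0.356, 0.935, 0.001], [0.001, 0.0, -1.0]]
wrist_force: [-3.9, 7.1, 0.2]
width: 0.0172
grip_force: 20.0
```

Request:
play_rows:
  series:
    - [[0,0,0,0,0,0],[0,0,0,0,0,0],[0,0,0,0,0,0],[0,0,0,0,0,0],[0,0,0,0,0,0],[0,0,0,0,0,0],[0,0,0,0,0,0],[0,0,0,0,0,0]]

```text
t: 20.28
tool_pos: [0.4939, 0.165, 0.0528]
tcp_rot: [[-0.935, 0.356, -0.001], [0.356, 0.935, 0.001], [0.001, 0.0, -1.0]]
wrist_force: [-2.6, 6.9, 0.2]
width: 0.0174
grip_force: 20.0
```

Run:
```python
from h import *
st();print(ang());a=np.mean([grab('scene')['image'].astype(float) for _ in range(4)],0).astype(np.uint8)
s=grab('scene');import pickle;pickle.dump(s,open('s2.pkl','wb'))
cv2.imwrite('pics/s2.png',cv2.resize(a[150:230,260:370],None,fx=7,fy=7,interpolation=cv2.INTER_CUBIC)[:,:,::-1])
L=np.array([.145,.9894]);X=np.array([.9894,-.145]);n=np.array([.5612,.0185])
def W(x,y,z): return [*(n+x*X+y*L),.022+z]
P=[W(-.020,.027,.0155),W(-.020,.037,.0155),W(-.030,.027,.016),W(-.03,-.033,.016),W(-.026,-.037,.012),W(-.026,.035,0)]
print(((proj(s,P)-[260,150])*7).round(0).tolist())
```

```text
t 20.28 [0.4939 0.165  0.0528] az 1.2071 tilt 0.0011 w 0.0174 g 20.0 F [-2.58  6.89  0.16]
(np.float64(0.8161237740926244), np.float64(0.09044022885748876))
[[376.0, 265.0], [358.0, 252.0], [355.0, 276.0], [466.0, 361.0], [483.0, 371.0], [350.0, 294.0]]
```

View pics/s2.png

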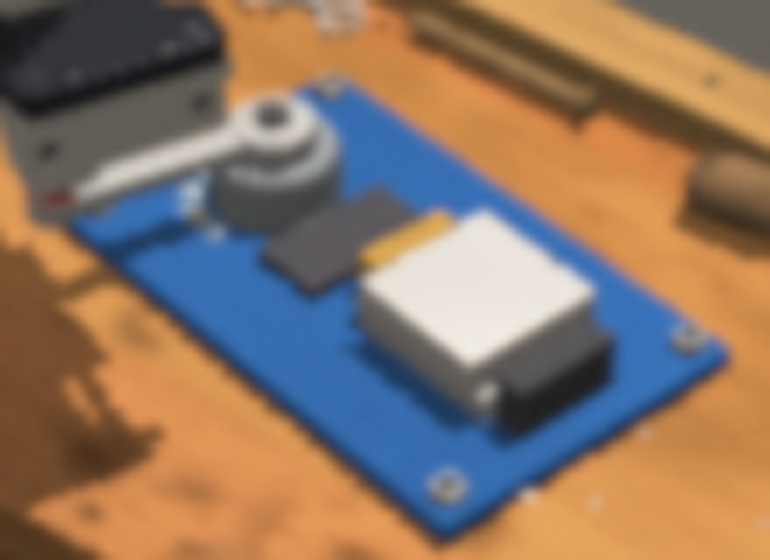

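The scene crop shows the brass jaw against the block at (400,250). The block is level, about 4 mm clear of the fence, and no longer where I placed it. The expected jaw position at this angle puts the block at y ≈ −3.4 mm. One last tiny forward nudge freshens the jaw contact, then I hand in.

Request:
play_rows:
  series:
    - [[0,-0.0006,0,0,0,-0.0015],[0,-0.0012,0,0,0,-0.003],[0,-0.0018,0,0,0,-0.0045],[0,-0.0024,0,0,0,-0.006],[0,-0.0024,0,0,0,-0.006],[0,-0.0024,0,0,0,-0.006],[0,-0.0024,0,0,0,-0.006],[0,-0.0024,0,0,0,-0.006]]

```text
t: 21.2
tool_pos: [0.4933, 0.1634, 0.0528]
tcp_rot: [[-0.941, 0.338, -0.001], [0.338, 0.941, 0.001], [0.001, 0.001, -1.0]]
wrist_force: [-3.7, 6.4, 1.0]
width: 0.018
grip_force: 20.0
```

Run:
```python
from h import *
st();a=ang();print(a)
if .78<a[0]<.85: print(r.sign_off())
```

```text
t 21.2 [0.4933 0.1634 0.0528] az 1.2259 tilt 0.0012 w 0.018 g 20.0 F [-3.68  6.38  1.  ]
(np.float64(0.8349478082380282), np.float64(0.09045596261169925))
the job is handed in; nothing more can be done
None
```

I handed the job in at 21.2 s with no verdict returned: the block is pressed flat on the bed and the lever held by its knob just past the fourth click (about 0.83 rad), but the block measured about 60 mm rather than the stated 67, so the jaw touches it short of the fence and holds it only by friction, a force I could not measure.

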